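Shim the rocking timing machine

TASK

The timing machine rocks because the rubber foot under its front right corner is lost and only a short steel stub is left. Without grasping or lifting anything, push the orange wedge along the bench with the fingers, thin end first, under that stub until it bites and the machine stands firm and level, not shoved out of its place. Then press down gently on that corner of the machine to check that it no longer rocks, and leave everything else alone.

Things in the scene. Friction and masses are not known exactly. Their poses are not given: they have to be found in the camera images.
- machine: Ivory timing machine, loose, about 1.3 kg, 150 (x) x 190 (y) x 108 mm. Origin on the bench under its middle, z up, x from front to rear (front faces world -y within 0.35 rad), y to its left as the operator facing its front sees it. Case underside 16 mm up. Front face at x = -75 is upright to 42 mm; flat ledge there to x = -45; then the display slopes up to the top at x = 6 mm, 108 mm up.
- corner (a point): The place to press: on the flat ledge at the machine's front right corner (the end away from the green and red keys), 42 mm up, straight above the stub; 14 mm to the front face, 16 mm to the sloping panel, 15 mm to the right side. With no wedge, about 1 N down here rocks the machine by 0.055 rad, about the line through front left and rear right foot, till the stub meets the bench.
- stub_front_right: Short steel stub, 14 mm across, under the machine's front right corner at x = -61, y = -80 mm of the machine (18 mm rubber feet stand so in the other corners). Origin at the centre of its underside, which hangs 5.5 mm above the bench at the start. The wedge must bear here; it meets the stub's front edge where it is 5.5 mm high, 29 mm from its thin end. Nothing else is in its way.
- wedge: Orange plastic levelling wedge, loose, 30 g, flat on the bench: 75 mm long (x), 30 mm wide (y). Top rises evenly from 1.5 mm at the thin end (+x) to 12 mm at the upright thick end (-x). Origin at the centre of its underside. It starts in front of the machine, thin end towards it within 0.35 rad, its centre 12 to 65 mm left of the stub (operator's left, the robot's side).
- driver_stand: Bystander: dark round stand with six coloured watch screwdrivers, 68 mm across, about 120 mm high; origin under its middle.
- microphone_stand: Bystander: black watch microphone stand, 100 mm cross foot, about 120 mm high; origin under its column.
- demagnetiser: Bystander: ivory demagnetiser with a round tunnel, 80 x 126 x 78 mm; origin under its middle.
- screwdriver: Bystander: single screwdriver with blue handle lying on the bench, 140 mm long; origin under its middle, x towards the tip.
- wedge_back (a point): Middle of the wedge's thick end face, 6 mm up: where it is pushed. It slides freely (under 1 N) until it meets the stub; then the push grows to 3 to 5 N within 2 mm: seated, the stub loaded with 2 to 5 N. It stays where it is left. Pushed on with 6 to 8 N it frees the front left foot a little and shoves the machine along.

How it is judged:
By the outcome, as a careful person would: the job done as asked, in the order asked, and still so for the second after the job is handed in, with the robot touching nothing.
It also fails if it takes over 72 s, if anything falls off the work surface, if the arm or the gripper's body presses on something with over 40 N, if the wrist force passes 120 N, or if a joint passes its speed limit or range.

ROBOT

A 6-joint arm with a two-finger parallel gripper is mounted at the origin on the work surface. World frame = base frame: x ahead of the robot, y to its left, z up, the work surface at z = 0. Lengths are in m, angles in degrees, forces in N, time in s.
With the tool pointing down it reaches from about 0.225 to 0.725 m from the base axis. Payload 3.1 kg.
Tool frame: the origin (TCP) lies on the centre line of the jaws, within the pads' length; the fingertips stand 22 mm ahead of it and the grasp point (between the pads) lies 3 mm ahead of it; z points along the fingers, y is the line along which they close (so a half turn about z gives the same grasp; the last joint's range is limited). The gripper opens to 85 mm and grips with 20 to 120 N. Pads are 22 mm wide; open, the fingers measure 114 mm over their backs; the gripper's body (76 mm by 85 mm) begins 54 mm behind the grasp point. The pads swing forward as they close: fully open they stand 13 mm farther back than shut.
Start: joints at [-73.327, 2.75, 5.684, 92.934, 0, 82.678], TCP at [0.213, -0.48, 0.216] pointing down, gripper open.
Joint ranges: [-166.93, 166.93], [-56.73, 111.36], [-69.38, 81.34], [-121.58, 131.49], [-85.45, 84.26], [-180, 180]. Speed limits (degrees/s): [159.86, 159.86, 180, 180, 180, 180].

INTERFACE

Orientations are given as [roll, pitch, yaw] about the fixed x, y, z axes, in that order (R = Rz(yaw) Ry(pitch) Rx(roll)).
In Python, from bench import manip, imaging gives the robot as it stands.
- The arm moves only by the tool apply_moves, never from a script. Its argument "increments" is a list that holds one entry, the list of rows, each a list of 6 numbers: the shift along the tool's x, y, z in cm, then the turn, a rotation vector about the tool's x, y, z in degrees. In form: [[[dx, dy, dz, wx, wy, wz], ...]]. A call has 1 to 5 rows; each row is the pose to reach, as a shift and turn from the pose commanded when the call began, along the tool's axes at that moment; what a row does not reach only later rows make up. A row lasts 1/12 s, in which the tool goes at most 41.7 mm and 7.16 degrees, less where a joint would pass 70% of its speed; a pose out of reach is approached as far as the arm can. A call with a gripper value outside its range is refused whole. "jaw" is the finger opening in cm, from 0 to 8.54, set as the call begins (left out, the last holds). The fingers move at their own pace and stop on an object; "grip_force" is the grip in N (left out, the last holds). Time passes only in rows, so rows that repeat a pose let the fingers close. It gives the time, the measured TCP pose, the force, the opening and the grip force at its end, in the units of the state.
- manip.get_obs(): the state, without advancing time (a new reading comes with each control period).
- imaging.get_image(name): name is "scene" or "top"; returns a dict with "color" (384x512x3 uint8, red, green, blue), "fx", "fy", "cx", "cy" (pixels), "k1" (the pictures are not rectified: a ray, as slopes to the right and down, at radius r is drawn at 1 + k1 r^2 times it, then the intrinsics apply), "cam_to_world" (4x4, takes a point from camera to world coordinates). Camera axes: x right, y up, looking along -z (the intrinsics and any distortion apply to the point x, -y, -z); pixel columns grow to the right and rows downward; lengths in m; the calibration is good to about 2 mm. A picture is of the moment at which its call begins. There is no depth.
- manip.finish_job(): hands the job in; it is judged then, once.
The state is a dict: "t": time; "joint_pos": joint angles; "qd": joint speeds; "joint_torque": joint torques, N m; "tcp_pos": TCP position; "orientation": TCP orientation; "wrist_force": force on the tool from outside, world axes, zero at the start; "wrist_torque": the same for the moment, N m; "width": opening from 0.0 (shut) to 1.0 (fully open); "grasp_force": force on a finger pad.
Only numpy, scipy, OpenCV 4.12 (cv2) and the standard library are available. Lean on these libraries where they do the work, as an engineer would, in place of code of your own. Each camera call takes 0.05 s, during which the arm holds its last target. There are 200 camera calls.

## Working session

There is one attempt and no reset: what is moved stays moved. The work goes in short steps, Python scripts to look and compute and a tool call to move; the robot and the scene stay as the last step left them, time stands still between calls to the robot, and variables do not carry over. Pictures are saved under pics/ and viewed, at most 10 in all, crops included, and the job is handed in when it is done.

Besides the shell and the picture viewer there is one more tool, called after ">>>" by a JSON object that holds its "api" and its "payload". apply_moves: Moves the arm, as the interface text tells. Its arguments: {"type":"object","properties":{"increments":{"type":"array"},"jaw":{"type":"number"},"grip_force":{"type":"number"}},"required":["increments"]}

```bash
mkdir -p pics
cat > h.py <<'E'
import numpy as np, cv2
from bench import manip, imaging
def cast(im,u,v,z):
    K=np.array([[im['fx'],0,im['cx']],[0,im['fy'],im['cy']],[0,0,1.]])
    p=cv2.undistortPoints(np.array([[[u,v]]],float),K,np.array([im['k1'],0,0,0.]))[0,0]
    T=np.array(im['cam_to_world']); d=T[:3,:3]@np.array([p[0],-p[1],-1]); o=T[:3,3]
    return o+d*(z-o[2])/d[2]
E
python3 - <<'E'
from h import *
for n in ('scene','top'):
    im=imaging.get_image(n); cv2.imwrite(f'pics/{n}0.png',cv2.resize(im['color'][:,:,::-1],(800,600),interpolation=cv2.INTER_CUBIC))
    np.save(f'{n}0.npy',im,allow_pickle=True)
    print(n,im['fx'],im['k1'],np.round(im['cam_to_world'],3).tolist())
    hsv=cv2.cvtColor(im['color'],cv2.COLOR_RGB2HSV)
    m=cv2.inRange(hsv,(5,130,90),(20,255,255))
    for c in cv2.findContours(m,0,2)[0]:
        if cv2.contourArea(c)>30: print(cv2.contourArea(c),cv2.approxPolyDP(c,2,True)[:,0].tolist())
print(manip.get_obs())
E
```

```text
scene 496.45233183600345 -0.1675579222590134 [[-0.776, -0.538, 0.328, 1.117], [0.63, -0.654, 0.419, 0.688], [-0.011, 0.532, 0.847, 1.349], [0.0, 0.0, 0.0, 1.0]]
176.5 [[253, 173], [248, 179], [266, 191], [270, 187]]
top 408.34493177013525 -0.048409375992815105 [[0.023, 0.995, -0.098, 0.517], [-0.999, 0.026, 0.02, 0.071], [0.022, 0.097, 0.995, 1.079], [0.0, 0.0, 0.0, 1.0]]
283.5 [[288, 216], [261, 220], [262, 230], [289, 227]]
{'t': 0.1, 'joint_pos': array([-7.33279916e+01,  2.79083574e+00,  5.59928897e+00,  9.29332430e+01,
       -8.69230720e-04,  8.26782642e+01]), 'qd': array([ 1.46316184e-02, -8.40240892e-02,  2.29920803e-01,  2.77989468e-02,
       -1.13548118e-01,  8.83531315e-05]), 'joint_torque': array([ 2.17224770e-03, -3.39851940e+01,  3.20934856e+01,  1.58547977e-02,
       -1.23190212e-04, -5.05224961e-06]), 'tcp_pos': array([ 0.21330289, -0.47906872,  0.21500302]), 'orientation': array([-1.79876117e+02, -1.50411591e-02,  2.39937289e+01]), 'wrist_force': array([ 0.39495336,  0.5434475 , -0.02799642]), 'wrist_torque': array([-0.01113647,  0.03844206, -0.00248465]), 'grasp_force': 0.0, 'width': 1.0061011755027636}
```

View pics/top0.png

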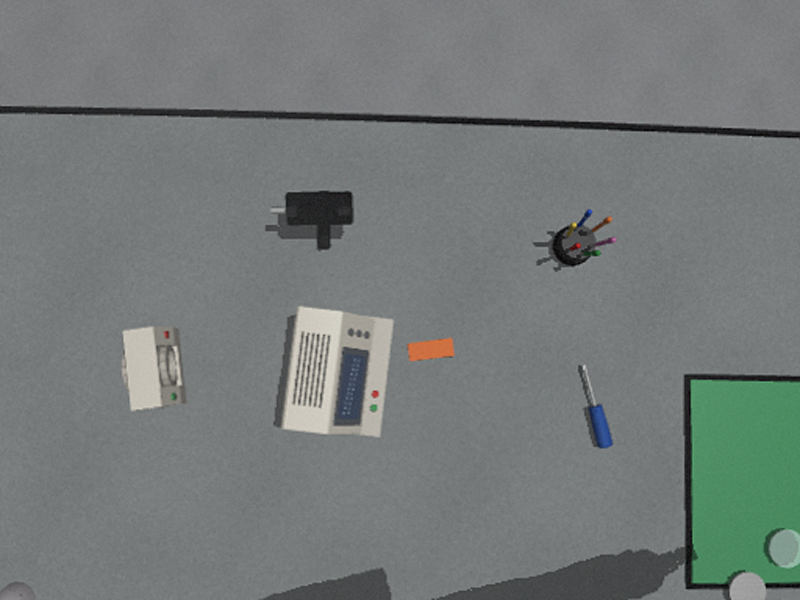

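View pics/scene0.png

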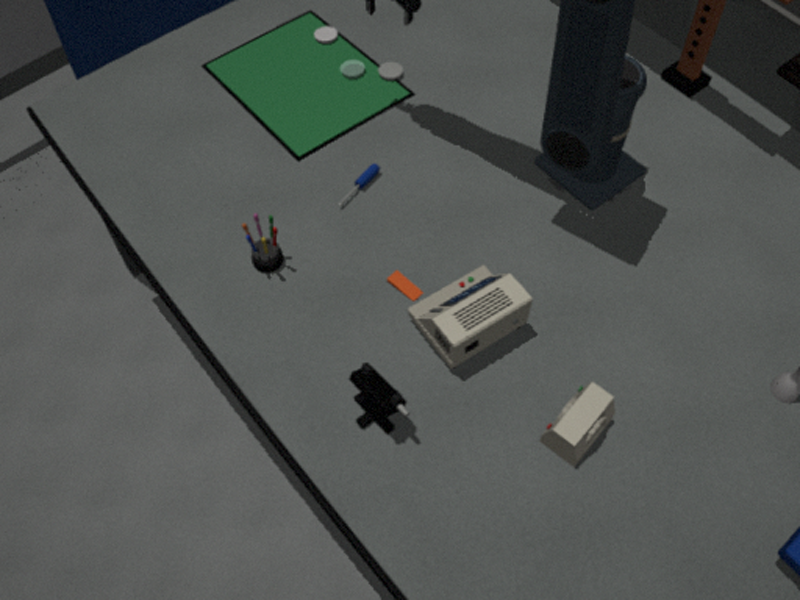

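The top view shows the machine at (340,375) with its front to the right (−y) and keys at the lower end. The stub corner is therefore at about (393,319). The wedge is at (431,350), thin end to the left. The scene view agrees.

```bash
cat > meas.py <<'E'
from h import *
def order(b): return b
def wedge(im):
    hsv=cv2.cvtColor(cv2.resize(im['color'],None,fx=4,fy=4,interpolation=cv2.INTER_CUBIC),cv2.COLOR_RGB2HSV)
    m=cv2.inRange(hsv,(5,130,80),(20,255,255))
    cs=[c for c in cv2.findContours(m,0,2)[0]]
    c=max(cs,key=cv2.contourArea); 
    return [((p[0]+.5)/4-.5,(p[1]+.5)/4-.5) for p in cv2.boxPoints(cv2.minAreaRect(c))], c
def machine(im):
    big=cv2.resize(im['color'],None,fx=4,fy=4,interpolation=cv2.INTER_CUBIC).astype(int)
    m=((big[:,:,0]>130)&(big[:,:,0]-big[:,:,2]>8)).astype(np.uint8)
    m[:,:4*170]=0; m[:,4*256:]=0
    m=cv2.morphologyEx(m,cv2.MORPH_OPEN,np.ones((5,5)))
    c=max(cv2.findContours(m,0,2)[0],key=cv2.contourArea)
    return cv2.approxPolyDP(cv2.convexHull(c),6,True)[:,0]/4-.375,c
if __name__=='__main__':
    im=np.load('top0.npy',allow_pickle=True).item()
    b,_=wedge(im); P=[cast(im,u,v,.006)[:2] for u,v in b]
    print('wedge',np.round(P,4).tolist(),[round(float(np.linalg.norm(P[i]-P[i-1])),4) for i in range(4)],np.mean(P,0))
    h,c=machine(im); print(h.tolist())
    for u,v in h: print((u,v),np.round(cast(im,u,v,.042),4)[:2],np.round(cast(im,u,v,.108),4)[:2])
    vis=cv2.resize(im['color'][200-10:290,170:300,::-1],None,fx=6,fy=6,interpolation=cv2.INTER_CUBIC)
    cv2.imwrite('pics/crop.png',vis)
    ims=np.load('scene0.npy',allow_pickle=True).item()
    b,_=wedge(ims); P=[cast(ims,u,v,.006)[:2] for u,v in b]; print('scene wedge',np.round(P,4).tolist(),np.mean(P,0))
E
python3 meas.py
```

```text
wedge [[0.5597, 0.0258], [0.5705, -0.0489], [0.5406, -0.053], [0.5299, 0.0216]] [0.0301, 0.0755, 0.0302, 0.0753] [ 0.55017136 -0.01361377]
[[190.375, 195.875], [250.625, 204.375], [242.375, 278.625], [180.125, 273.625]]
(np.float64(190.375), np.float64(195.875)) [0.6133 0.2068] [0.6072 0.1981]
(np.float64(250.625), np.float64(204.375)) [0.5955 0.0528] [0.5905 0.054 ]
(np.float64(242.375), np.float64(278.625)) [0.4084 0.0691] [0.4153 0.0692]
(np.float64(180.125), np.float64(273.625)) [0.4172 0.2252] [0.4235 0.2154]
scene wedge [[0.5723, -0.0502], [0.539, -0.0599], [0.5319, 0.0231], [0.5646, 0.0318]] [ 0.55193508 -0.01381323]
```

View pics/crop.png

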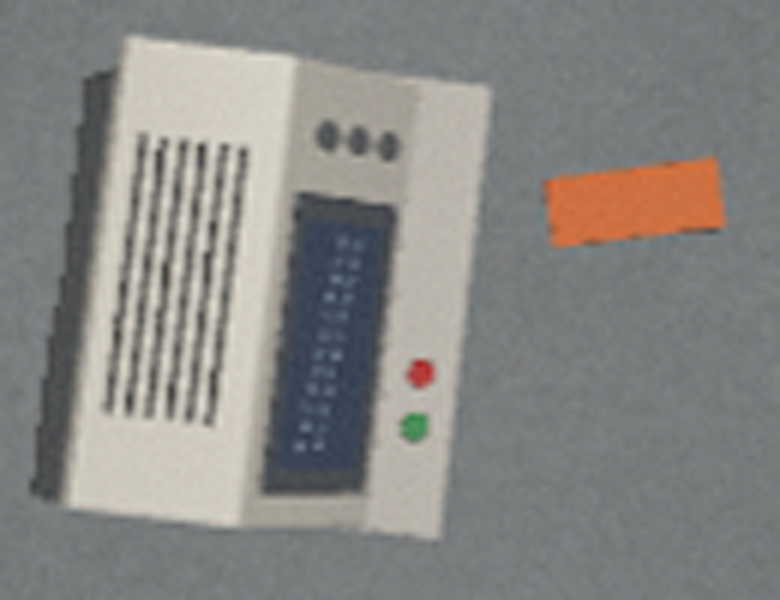

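>>> {"api": "apply_moves", "payload": {"increments": [[[2.96, -2.03, 0, 0, 0, 0], [5.92, -4.05, 0, 0, 0, 0], [8.88, -6.08, 0, 0, 0, 0], [11.84, -8.1, 0, 0, 0, 0], [14.8, -10.13, 0, 0, 0, 0]]], "jaw": 0, "grip_force": 30}}

```text
t: 0.52
tcp_pos: [0.3078, -0.3253, 0.2155]
orientation: [-179.9, 0.0, 23.9]
wrist_force: [0.8, -0.6, -0.9]
width: 0.298
grasp_force: 0.0
```

>>> {"api": "apply_moves", "payload": {"increments": [[[2.96, -2.03, 0, 0, 0, 0], [5.92, -4.05, 0, 0, 0, 0], [8.88, -6.08, 0, 0, 0, 0], [11.84, -8.1, 0, 0, 0, 0], [14.8, -10.13, 0, 0, 0, 0]]]}}

```text
t: 0.93
tcp_pos: [0.4019, -0.1724, 0.2157]
orientation: [-180.0, 0.0, 24.0]
wrist_force: [0.5, -1.3, -0.9]
width: 0.001
grasp_force: 0.0
```

>>> {"api": "apply_moves", "payload": {"increments": [[[2.96, -2.03, 0, 0, 0, 0], [5.92, -4.05, 0, 0, 0, 0], [8.88, -6.08, 0, 0, 0, 0], [11.84, -8.1, 0, 0, 0, 0], [14.8, -10.13, 0, 0, 0, 0]]]}}

```text
t: 1.35
tcp_pos: [0.4958, -0.0196, 0.2156]
orientation: [-180.0, 0.0, 24.0]
wrist_force: [1.2, -0.3, -0.3]
width: 0.001
grasp_force: 0.0
```

>>> {"api": "apply_moves", "payload": {"increments": [[[0, 0, 0, 0, 0, -7], [0, 0, 0, 0, 0, -14], [0, 0, 0, 0, 0, -21], [0, 0, 0, 0, 0, -28], [0, 0, 0, 0, 0, -35]]]}}

```text
t: 1.77
tcp_pos: [0.4952, -0.0211, 0.2154]
orientation: [-179.9, 0.0, 59.4]
wrist_force: [-0.7, -0.1, -0.9]
width: -0.001
grasp_force: 0.0
```

>>> {"api": "apply_moves", "payload": {"increments": [[[0, 0, 0, 0, 0, -7], [0, 0, 0, 0, 0, -14], [0, 0, 0, 0, 0, -21], [0, 0, 0, 0, 0, -26], [0, 0, 0, 0, 0, -26]]]}}

```text
t: 2.18
tcp_pos: [0.4952, -0.0214, 0.2155]
orientation: [-179.9, -0.0, 85.1]
wrist_force: [-0.4, -0.3, -0.3]
width: -0.003
grasp_force: 0.0
```

>>> {"api": "apply_moves", "payload": {"increments": [[[0, 0, 4, 0, 0, 0], [0, 0, 8, 0, 0, 0], [0, 0, 12, 0, 0, 0], [0, 0, 16, 0, 0, 0], [0, 0, 17.5, 0, 0, 0]]]}}

```text
t: 2.6
tcp_pos: [0.4902, -0.0205, 0.0341]
orientation: [-179.4, -0.1, 84.8]
wrist_force: [-1.6, 0.3, -0.9]
width: -0.001
grasp_force: 0.0
```

>>> {"api": "apply_moves", "payload": {"increments": [[[0, 0, 0.5, 0, 0, 0], [0, 0, 1.0, 0, 0, 0], [0, 0, 1.5, 0, 0, 0], [0, 0, 1.6, 0, 0, 0], [0, 0, 1.6, 0, 0, 0]]]}}

```text
t: 3.02
tcp_pos: [0.4969, -0.0217, 0.0266]
orientation: [179.8, 0.0, 85.0]
wrist_force: [-0.9, -1.2, -0.5]
width: 0.001
grasp_force: 0.0
```

>>> {"api": "apply_moves", "payload": {"increments": [[[0, 0.5, 0, 0, 0, 0], [0, 1.0, 0, 0, 0, 0], [0, 1.5, 0, 0, 0, 0], [0, 2.0, 0, 0, 0, 0], [0, 2.5, 0, 0, 0, 0]]]}}

```text
t: 3.43
tcp_pos: [0.5214, -0.0237, 0.0255]
orientation: [180.0, 0.0, 85.0]
wrist_force: [-0.1, -0.1, 0.0]
width: -0.002
grasp_force: 0.0
```

>>> {"api": "apply_moves", "payload": {"increments": [[[0, 0.4, 0, 0, 0, 0], [0, 0.8, 0, 0, 0, 0], [0, 1.2, 0, 0, 0, 0], [0, 1.6, 0, 0, 0, 0], [0, 1.6, 0, 0, 0, 0]]]}}

```text
t: 3.85
tcp_pos: [0.5372, -0.0251, 0.0251]
orientation: [180.0, 0.0, 85.0]
wrist_force: [0.7, -1.0, -1.0]
width: 0.002
grasp_force: 0.0
```

```bash
cat > look.py <<'E'
import sys
from meas import *
im=imaging.get_image('top'); n=sys.argv[1]
b,c=wedge(im); P=np.array([cast(im,u,v,.006)[:2] for u,v in b])
print(np.round(P,4).tolist(),cv2.contourArea(c)/16)
L=P[np.argsort(P[:,1])]; d=(L[2:].mean(0)-L[:2].mean(0))
print('len',np.linalg.norm(d),'yaw',np.degrees(np.arctan2(d[1],d[0])),'centre',P.mean(0))
th=np.radians(85); X=np.array([np.cos(th),np.sin(th)]); R=np.array([X[1],-X[0]]); s=np.array([.5829,.0680])
r=P.mean(0)-s; print('rel stub: fwd %.4f right %.4f'%(r@X,r@R))
h,_=machine(im)
for u,v in h: print('mach',np.round(cast(im,u,v,.042),4)[:2])
ims=imaging.get_image('scene')
a=cv2.resize(im['color'][150:290,160:320,::-1],(800,700))[:600]
if len(sys.argv)>2:
  a=cv2.resize(im['color'][190:260,220:310,::-1],(400,311),interpolation=3); bb=cv2.resize(ims['color'][150:240,220:320,::-1],(400,360),interpolation=3)
  o=np.zeros((360,800,3),np.uint8); o[:311,:400]=a; o[:,400:]=bb; cv2.imwrite(f'pics/{n}.png',o)
print(manip.get_obs()['tcp_pos'],manip.get_obs()['wrist_force'])
E
python3 look.py l1 v
```

```text
[[0.5586, 0.0258], [0.5634, -0.005], [0.5349, -0.0094], [0.53, 0.0214]] 96.0
len 0.031158682686772948 yaw 98.9328016218837 centre [0.54672025 0.00817955]
rel stub: fwd -0.0627 right -0.0308
mach [0.5962 0.0528]
mach [0.5579 0.0551]
mach [0.4103 0.1518]
mach [0.4178 0.2253]
mach [0.6133 0.2068]
[ 0.53635075 -0.0250065   0.02502019] [-0.77992864  0.40059075  0.89547251]
```

View pics/l1.png

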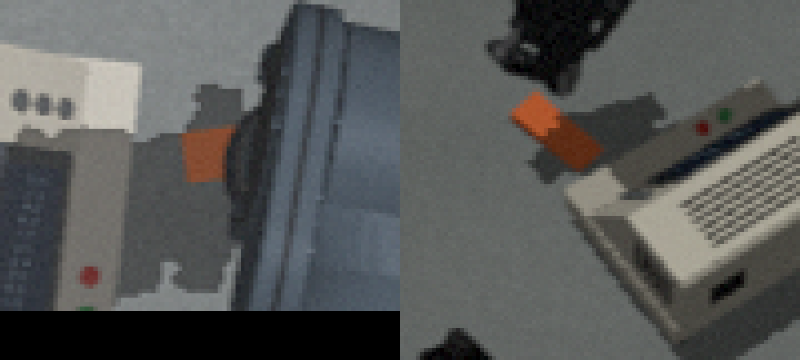

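The wedge's thin end (left panel, about (183,155)) has not moved. The finger is beside the thick half and has hardly touched it yet, so the fingers are slimmer than I assumed. I'll push on.

>>> {"api": "apply_moves", "payload": {"increments": [[[0, 0.3, 0, 0, 0, 0], [0, 0.6, 0, 0, 0, 0], [0, 0.9, 0, 0, 0, 0], [0, 1.2, 0, 0, 0, 0], [0, 1.2, 0, 0, 0, 0]]]}}

```text
t: 4.37
tcp_pos: [0.5491, -0.0262, 0.0252]
orientation: [180.0, 0.0, 85.0]
wrist_force: [-0.1, -0.1, -1.2]
width: -0.005
grasp_force: 0.0
```

```bash
python3 look.py l2
python3 - <<'E'
from meas import *
im=imaging.get_image('scene');b,c=wedge(im);P=[cast(im,u,v,.006)[:2] for u,v in b];print(np.round(P,4).tolist(),np.mean(P,0),cv2.contourArea(c)/16)
E
```

```text
[[0.5588, 0.0253], [0.563, -0.0018], [0.5342, -0.0061], [0.5301, 0.0209]] 98.0
len 0.027326913626648897 yaw 98.69210005880163 centre [0.54651761 0.00956939]
rel stub: fwd -0.0614 right -0.0312
mach [0.5962 0.0528]
mach [0.57   0.0541]
mach [0.4101 0.1568]
mach [0.4178 0.2259]
mach [0.6127 0.2074]
[ 0.54843759 -0.02609229  0.02511191] [-0.49353127  0.50584113  0.06707677]
[[0.5725, -0.0499], [0.5405, -0.0605], [0.5304, 0.0219], [0.5619, 0.0315]] [ 0.55133715 -0.0142457 ] 181.65625
```

Run:
```python
from h import *
im=imaging.get_image('scene')
o=cv2.resize(im['color'][130:220,210:330,::-1],(800,600),interpolation=3)
K=np.array([[im['fx'],0,im['cx']],[0,im['fy'],im['cy']],[0,0,1.]])
T=np.linalg.inv(im['cam_to_world'])
def pj(p):
    q=T[:3,:3]@np.array(p)+T[:3,3]; 
    return cv2.projectPoints(np.array([[q[0],-q[1],-q[2]]]),np.zeros(3),np.zeros(3),K,np.array([im['k1'],0,0,0.]))[0].ravel()
t=manip.get_obs()['tcp_pos']
for z,col in ((0.003,(0,0,255)),(0.025,(0,255,0))):
    u,v=pj([t[0],t[1],z]); cv2.circle(o,(int((u-210)*6.667),int((v-130)*6.667)),5,col,2)
cv2.imwrite('pics/z.png',o)
```

```text
(no output)
```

View pics/z.png

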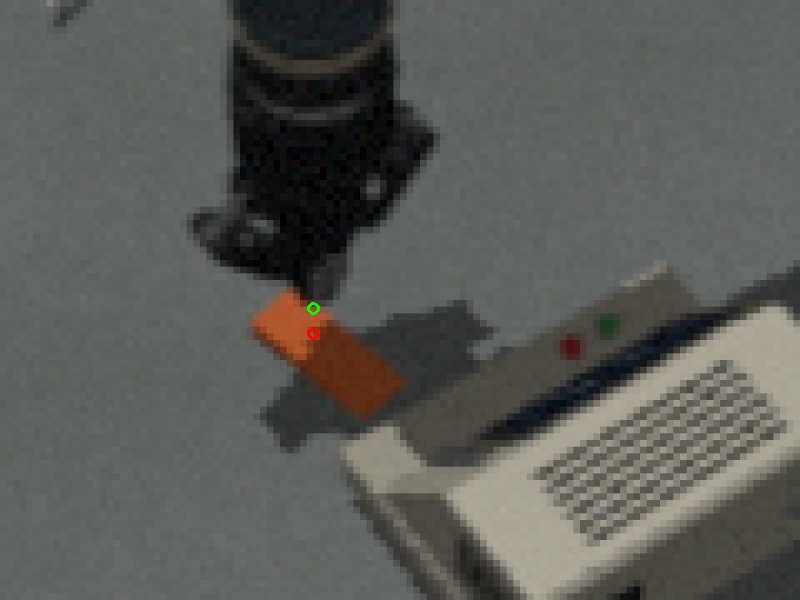

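The finger's lower end is at (325,297), above and behind where a tip at z = 3 mm should appear (red, (313,333)). It is either riding above the wedge or sitting laterally off. I'll back off to the side and feel for the bench.

>>> {"api": "apply_moves", "payload": {"increments": [[[0, -1, 0, 0, 0, 0], [0, -2, 0, 0, 0, 0], [0, -3, 0, 0, 0, 0], [0, -4, 0, 0, 0, 0], [0, -4, 0, 0, 0, 0]]]}}

```text
t: 4.98
tcp_pos: [0.5065, -0.0222, 0.0248]
orientation: [-179.9, -0.0, 85.0]
wrist_force: [-0.1, -0.3, -0.3]
width: 0.0
grasp_force: 0.0
```

>>> {"api": "apply_moves", "payload": {"increments": [[[0, 0, 0.1, 0, 0, 0], [0, 0, 0.2, 0, 0, 0], [0, 0, 0.3, 0, 0, 0], [0, 0, 0.4, 0, 0, 0], [0, 0, 0.4, 0, 0, 0]]]}}

```text
t: 5.4
tcp_pos: [0.5086, -0.0226, 0.0207]
orientation: [-180.0, -0.0, 85.0]
wrist_force: [-0.2, -0.6, 0.1]
width: 0.002
grasp_force: 0.0
```

>>> {"api": "apply_moves", "payload": {"increments": [[[0, 0, 0.1, 0, 0, 0], [0, 0, 0.2, 0, 0, 0], [0, 0, 0.3, 0, 0, 0], [0, 0, 0.4, 0, 0, 0], [0, 0, 0.4, 0, 0, 0]]]}}

```text
t: 5.82
tcp_pos: [0.5083, -0.0225, 0.0168]
orientation: [-180.0, -0.0, 85.0]
wrist_force: [-1.4, -0.3, 0.5]
width: -0.001
grasp_force: 0.0
```

Run:
```python
from h import *
im=imaging.get_image('scene')
o=cv2.resize(im['color'][130:220,210:330,::-1],(800,600),interpolation=3)
o=cv2.convertScaleAbs(o,alpha=2)
K=np.array([[im['fx'],0,im['cx']],[0,im['fy'],im['cy']],[0,0,1.]])
T=np.linalg.inv(im['cam_to_world'])
def pj(p):
    q=T[:3,:3]@np.array(p)+T[:3,3]; 
    return cv2.projectPoints(np.array([[q[0],-q[1],-q[2]]]),np.zeros(3),np.zeros(3),K,np.array([im['k1'],0,0,0.]))[0].ravel()
t=manip.get_obs()['tcp_pos']
for z,col in ((0.0,(0,0,255)),(0.022,(0,255,0))):
    u,v=pj([t[0],t[1],z]); cv2.circle(o,(int((u-210)*6.667),int((v-130)*6.667)),5,col,2)
cv2.imwrite('pics/z2.png',o); print(manip.get_obs())
```

```text
{'t': 5.8667, 'joint_pos': array([-1.00949161e+01,  3.42035375e+00, -1.65190866e+01,  7.00821939e+01,
       -1.09149828e-03,  8.49109390e+01]), 'qd': array([-0.10623101, -0.22656201,  0.16573742,  0.13444662,  0.06634589,
       -0.08975742]), 'joint_torque': array([-4.93629617e-03, -3.29511023e+01,  3.06840670e+01, -1.05951002e-02,
       -3.56919118e-04,  4.82169270e-06]), 'tcp_pos': array([ 0.50831498, -0.02255257,  0.01691019]), 'orientation': array([-1.79978354e+02, -8.31855660e-04,  8.49941450e+01]), 'wrist_force': array([0.52229138, 0.32211179, 0.17998237]), 'wrist_torque': array([-0.02138181, -0.0423089 , -0.01211918]), 'grasp_force': 0.0, 'width': -0.0005501754254260006}
```

View pics/z2.png

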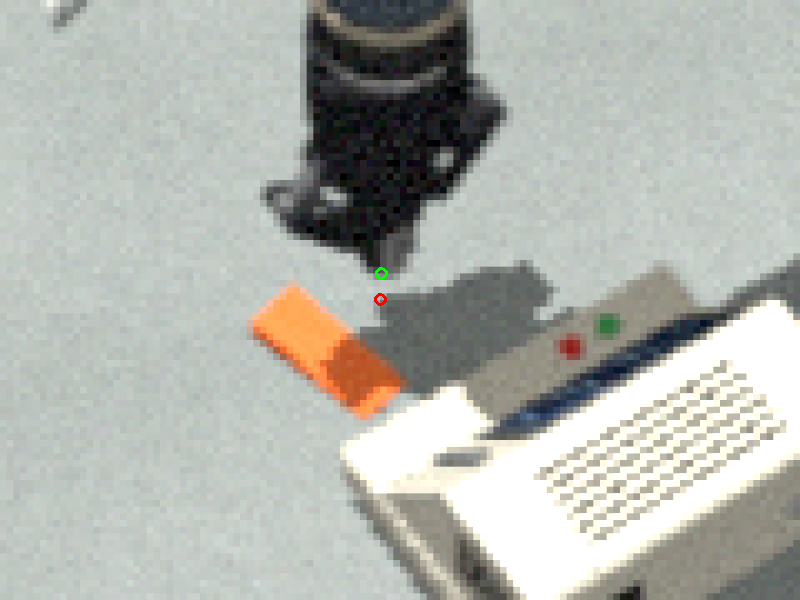

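The tips are hovering about 20 mm above the bench: (390,270) against bench point (380,299), with the shadow detached. I'll keep going down until there is contact.

>>> {"api": "apply_moves", "payload": {"increments": [[[0, 0, 0.1, 0, 0, 0], [0, 0, 0.2, 0, 0, 0], [0, 0, 0.3, 0, 0, 0], [0, 0, 0.4, 0, 0, 0], [0, 0, 0.4, 0, 0, 0]]]}}

```text
t: 6.28
tcp_pos: [0.5082, -0.0225, 0.0128]
orientation: [-180.0, -0.0, 85.0]
wrist_force: [1.0, -0.5, 0.7]
width: 0.002
grasp_force: 0.0
```

>>> {"api": "apply_moves", "payload": {"increments": [[[0, 0, 0.1, 0, 0, 0], [0, 0, 0.2, 0, 0, 0], [0, 0, 0.2, 0, 0, 0]]]}}

```text
t: 6.53
tcp_pos: [0.5083, -0.0225, 0.0109]
orientation: [-180.0, -0.0, 85.0]
wrist_force: [-0.4, 0.1, 0.2]
width: -0.002
grasp_force: 0.0
```

>>> {"api": "apply_moves", "payload": {"increments": [[[0, 0, 0.1, 0, 0, 0], [0, 0, 0.2, 0, 0, 0], [0, 0, 0.2, 0, 0, 0]]]}}

```text
t: 6.78
tcp_pos: [0.5083, -0.0226, 0.0089]
orientation: [-180.0, -0.0, 85.0]
wrist_force: [-0.2, -0.1, 0.3]
width: -0.005
grasp_force: 0.0
```

>>> {"api": "apply_moves", "payload": {"increments": [[[0, 0, 0.1, 0, 0, 0], [0, 0, 0.2, 0, 0, 0], [0, 0, 0.2, 0, 0, 0]]]}}

```text
t: 7.03
tcp_pos: [0.5083, -0.0225, 0.0068]
orientation: [-180.0, -0.0, 85.0]
wrist_force: [-0.7, -0.1, 0.4]
width: -0.001
grasp_force: 0.0
```

>>> {"api": "apply_moves", "payload": {"increments": [[[0, 0, 0.1, 0, 0, 0], [0, 0, 0.2, 0, 0, 0], [0, 0, 0.2, 0, 0, 0]]]}}

```text
t: 7.28
tcp_pos: [0.5083, -0.0225, 0.0048]
orientation: [-180.0, -0.0, 85.0]
wrist_force: [-0.5, 0.2, 0.2]
width: -0.004
grasp_force: 0.0
```

>>> {"api": "apply_moves", "payload": {"increments": [[[0, 0, 0.1, 0, 0, 0], [0, 0, 0.2, 0, 0, 0], [0, 0, 0.2, 0, 0, 0]]]}}

```text
t: 7.53
tcp_pos: [0.5083, -0.0226, 0.0028]
orientation: [-180.0, -0.0, 85.0]
wrist_force: [-0.9, -0.6, -0.6]
width: -0.003
grasp_force: 0.0
```

Run:
```python
from h import *
im=imaging.get_image('scene')
o=cv2.resize(im['color'][130:220,210:330,::-1],(800,600),interpolation=3)
o=cv2.convertScaleAbs(o,alpha=2.5)
cv2.imwrite('pics/z3.png',o); print(manip.get_obs()['wrist_force'])
```

```text
[-0.18777076  0.29686927 -0.61615016]
```

View pics/z3.png

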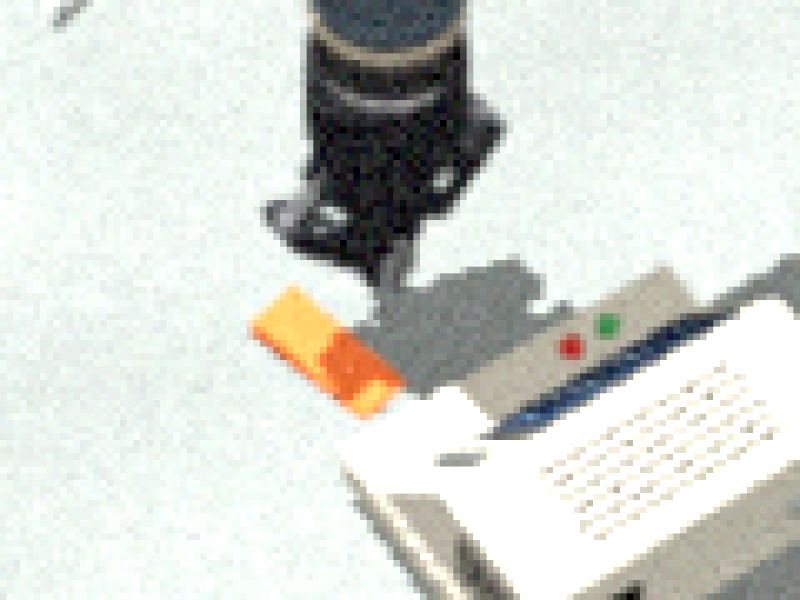

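The tip is now at (390,287), still slightly above bench point (380,299). I'll continue in small steps.

>>> {"api": "apply_moves", "payload": {"increments": [[[0, 0, 0.1, 0, 0, 0], [0, 0, 0.2, 0, 0, 0], [0, 0, 0.2, 0, 0, 0]]]}}

```text
t: 7.83
tcp_pos: [0.5083, -0.0226, 0.0009]
orientation: [-180.0, -0.0, 85.0]
wrist_force: [-0.3, -0.1, -1.0]
width: 0.001
grasp_force: 0.0
```

>>> {"api": "apply_moves", "payload": {"increments": [[[0, 0, 0.1, 0, 0, 0], [0, 0, 0.2, 0, 0, 0], [0, 0, 0.2, 0, 0, 0]]]}}

```text
t: 8.08
tcp_pos: [0.5083, -0.0225, -0.0012]
orientation: [-180.0, -0.0, 85.0]
wrist_force: [-0.2, 0.5, 0.3]
width: 0.002
grasp_force: 0.0
```

>>> {"api": "apply_moves", "payload": {"increments": [[[0, 0, 0.1, 0, 0, 0], [0, 0, 0.2, 0, 0, 0], [0, 0, 0.2, 0, 0, 0]]]}}

```text
t: 8.33
tcp_pos: [0.5083, -0.0225, -0.0031]
orientation: [-180.0, -0.0, 85.0]
wrist_force: [-0.0, 0.3, -0.6]
width: 0.0
grasp_force: 0.0
```

>>> {"api": "apply_moves", "payload": {"increments": [[[0, 0, 0.1, 0, 0, 0], [0, 0, 0.2, 0, 0, 0], [0, 0, 0.2, 0, 0, 0]]]}}

```text
t: 8.58
tcp_pos: [0.5083, -0.0225, -0.0052]
orientation: [-180.0, -0.0, 85.0]
wrist_force: [-0.4, -0.1, -0.7]
width: 0.004
grasp_force: 0.0
```

>>> {"api": "apply_moves", "payload": {"increments": [[[0, 0, 0.1, 0, 0, 0], [0, 0, 0.2, 0, 0, 0], [0, 0, 0.2, 0, 0, 0]]]}}

```text
t: 8.83
tcp_pos: [0.5083, -0.0225, -0.0072]
orientation: [-180.0, -0.0, 85.0]
wrist_force: [-0.3, -0.9, -0.5]
width: -0.001
grasp_force: 0.0
```

Run:
```python
from h import *
im=imaging.get_image('scene')
o=cv2.resize(im['color'][155:190,245:292,::-1],(800,596),interpolation=3)
o=cv2.convertScaleAbs(o,alpha=2.0)
K=np.array([[im['fx'],0,im['cx']],[0,im['fy'],im['cy']],[0,0,1.]])
T=np.linalg.inv(im['cam_to_world'])
t=manip.get_obs()['tcp_pos']
for z,col in ((0,(0,0,255)),(0.02,(0,255,0))):
    q=T[:3,:3]@np.array([t[0],t[1],z])+T[:3,3]; 
    u,v=cv2.projectPoints(np.array([[q[0],-q[1],-q[2]]]),np.zeros(3),np.zeros(3),K,np.array([im['k1'],0,0,0.]))[0].ravel()
    cv2.circle(o,(int((u-245+.5)*17.02),int((v-155+.5)*17.02)),6,col,2)
cv2.imwrite('pics/z4.png',o)
```

```text
(no output)
```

View pics/z4.png

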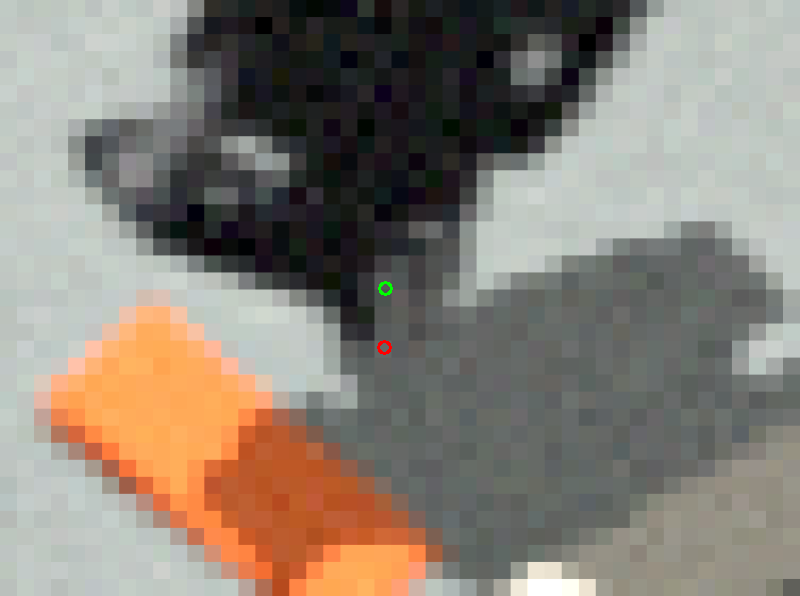

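Tip (365,335) is about 4 mm above bench point (384,347). The reported z reads about 30 mm low, while x and y look right. I'll find contact, then lift a little.

>>> {"api": "apply_moves", "payload": {"increments": [[[0, 0, 0.1, 0, 0, 0], [0, 0, 0.2, 0, 0, 0], [0, 0, 0.2, 0, 0, 0]]]}}

```text
t: 9.13
tcp_pos: [0.5083, -0.0225, -0.0091]
orientation: [-180.0, -0.0, 85.0]
wrist_force: [0.1, 0.5, 0.2]
width: 0.001
grasp_force: 0.0
```

>>> {"api": "apply_moves", "payload": {"increments": [[[0, 0, 0.1, 0, 0, 0], [0, 0, 0.2, 0, 0, 0], [0, 0, 0.2, 0, 0, 0]]]}}

```text
t: 9.38
tcp_pos: [0.5083, -0.0225, -0.0111]
orientation: [-180.0, -0.0, 85.0]
wrist_force: [0.5, 0.8, 0.2]
width: -0.0
grasp_force: 0.0
```

>>> {"api": "apply_moves", "payload": {"increments": [[[0, 0, 0.1, 0, 0, 0], [0, 0, 0.1, 0, 0, 0]]]}}

```text
t: 9.55
tcp_pos: [0.5084, -0.0225, -0.0121]
orientation: [-180.0, -0.0, 85.0]
wrist_force: [-0.2, 0.2, 0.0]
width: -0.005
grasp_force: 0.0
```

>>> {"api": "apply_moves", "payload": {"increments": [[[0, 0, 0.1, 0, 0, 0], [0, 0, 0.1, 0, 0, 0]]]}}

```text
t: 9.72
tcp_pos: [0.5084, -0.0226, -0.0131]
orientation: [-180.0, -0.0, 85.0]
wrist_force: [-0.3, -0.4, -0.2]
width: 0.002
grasp_force: 0.0
```

>>> {"api": "apply_moves", "payload": {"increments": [[[0, 0, 0.1, 0, 0, 0], [0, 0, 0.1, 0, 0, 0]]]}}

```text
t: 9.88
tcp_pos: [0.5083, -0.0225, -0.0141]
orientation: [-180.0, -0.0, 85.0]
wrist_force: [1.1, 0.8, -0.3]
width: -0.005
grasp_force: 0.0
```

>>> {"api": "apply_moves", "payload": {"increments": [[[0, 0.4, 0, 0, 0, 0], [0, 0.8, 0, 0, 0, 0], [0, 1.2, 0, 0, 0, 0], [0, 1.6, 0, 0, 0, 0], [0, 1.6, 0, 0, 0, 0]]]}}

```text
t: 10.3
tcp_pos: [0.5257, -0.0242, -0.0136]
orientation: [179.9, 0.0, 85.0]
wrist_force: [0.8, -0.4, -0.5]
width: 0.0
grasp_force: 0.0
```

>>> {"api": "apply_moves", "payload": {"increments": [[[0, 0.3, 0, 0, 0, 0], [0, 0.6, 0, 0, 0, 0], [0, 0.9, 0, 0, 0, 0], [0, 1.2, 0, 0, 0, 0], [0, 1.2, 0, 0, 0, 0]]]}}

```text
t: 10.72
tcp_pos: [0.5372, -0.0251, -0.0138]
orientation: [180.0, 0.0, 85.0]
wrist_force: [0.4, -0.3, -0.5]
width: 0.006
grasp_force: 0.0
```

```bash
cat > sc.py <<'E'
from meas import *
for n in ('top','scene'):
    im=imaging.get_image(n);b,c=wedge(im);P=np.array([cast(im,u,v,.006)[:2] for u,v in b])
    L=P[np.argsort(P[:,1])]; d=L[2:].mean(0)-L[:2].mean(0)
    print(n,np.round(P,4).tolist(),np.round(P.mean(0),4),'len %.4f yaw %.1f'%(np.linalg.norm(d),np.degrees(np.arctan2(d[1],d[0]))),cv2.contourArea(c)/16)
E
python3 sc.py
```

```text
top [[0.5647, 0.0265], [0.5755, -0.0152], [0.5468, -0.0225], [0.536, 0.0191]] [0.5557 0.002 ] len 0.0430 yaw 104.5 102.90625
scene [[0.5858, -0.0473], [0.5523, -0.0603], [0.5376, 0.02], [0.5706, 0.0319]] [ 0.5616 -0.0139] len 0.0812 yaw 100.6 186.78125
```

The wedge moves now, but it turned the wrong way, so contact was behind its friction centre. I'll back off, shift forward and push again.

>>> {"api": "apply_moves", "payload": {"increments": [[[0, -0.4, 0, 0, 0, 0], [0, -0.8, 0, 0, 0, 0], [0.7, -0.8, 0, 0, 0, 0], [1.4, -0.8, 0, 0, 0, 0], [1.4, -0.8, 0, 0, 0, 0]]]}}

```text
t: 11.23
tcp_pos: [0.5295, -0.0089, -0.0139]
orientation: [180.0, -0.1, 85.1]
wrist_force: [0.3, 0.6, -0.0]
width: -0.002
grasp_force: 0.0
```

>>> {"api": "apply_moves", "payload": {"increments": [[[0, 0.3, 0, 0, 0, 0], [0, 0.6, 0, 0, 0, 0], [0, 0.9, 0, 0, 0, 0], [0, 1.2, 0, 0, 0, 0], [0, 1.2, 0, 0, 0, 0]]]}}

```text
t: 11.65
tcp_pos: [0.5426, -0.0117, -0.0138]
orientation: [179.9, 0.0, 85.0]
wrist_force: [-0.5, -0.9, 1.2]
width: 0.0
grasp_force: 0.0
```

```bash
python3 sc.py
```

```text
top [[0.5734, 0.0243], [0.5771, 0.0081], [0.5557, 0.0034], [0.552, 0.0195]] [0.5645 0.0138] len 0.0165 yaw 102.7 23.875
scene [[0.5903, -0.0506], [0.5568, -0.0626], [0.5443, 0.0192], [0.5773, 0.0301]] [ 0.5672 -0.016 ] len 0.0822 yaw 98.9 171.15625
```

>>> {"api": "apply_moves", "payload": {"increments": [[[0, -0.4, 0, 0, 0, 0], [0, -0.8, 0, 0, 0, 0], [0.7, -0.8, 0, 0, 0, 0], [1.4, -0.8, 0, 0, 0, 0], [1.4, -0.8, 0, 0, 0, 0]]]}}

```text
t: 12.17
tcp_pos: [0.5347, 0.0047, -0.0139]
orientation: [180.0, -0.1, 85.1]
wrist_force: [0.5, -0.4, -0.3]
width: 0.001
grasp_force: 0.0
```

>>> {"api": "apply_moves", "payload": {"increments": [[[0, 0.4, 0, 0, 0, 0], [0, 0.8, 0, 0, 0, 0], [0, 1.1, 0, 0, 0, 0], [0, 1.4, 0, 0, 0, 0], [0, 1.4, 0, 0, 0, 0]]]}}

```text
t: 12.58
tcp_pos: [0.5498, 0.0017, -0.0137]
orientation: [179.9, 0.0, 85.0]
wrist_force: [-0.2, -0.5, 0.5]
width: 0.004
grasp_force: 0.0
```

```bash
python3 sc.py
```

```text
top [[0.7782, -0.308], [0.7891, -0.3215], [0.7827, -0.3266], [0.7718, -0.313]] [ 0.7805 -0.3173] len 0.0174 yaw 128.8 13.84375
scene [[0.5898, -0.0562], [0.5579, -0.0627], [0.5573, 0.0205], [0.5885, 0.0263]] [ 0.5734 -0.018 ] len 0.0828 yaw 90.7 135.125
```

>>> {"api": "apply_moves", "payload": {"increments": [[[0, -0.3, 0, 0, 0, 0], [0, -0.6, 0, 0, 0, 0], [0.5, -0.6, 0, 0, 0, 0], [0.5, -0.6, 0, 0, 0, 0]]]}}

```text
t: 13.02
tcp_pos: [0.5428, 0.0083, -0.0139]
orientation: [-180.0, -0.0, 85.0]
wrist_force: [-0.5, -0.1, -0.5]
width: 0.001
grasp_force: 0.0
```

>>> {"api": "apply_moves", "payload": {"increments": [[[0, 0.3, 0, 0, 0, 0], [0, 0.6, 0, 0, 0, 0], [0, 0.9, 0, 0, 0, 0], [0, 1.1, 0, 0, 0, 0], [0, 1.1, 0, 0, 0, 0]]]}}

```text
t: 13.43
tcp_pos: [0.555, 0.0064, -0.0138]
orientation: [180.0, 0.0, 85.0]
wrist_force: [0.2, -0.5, -0.2]
width: 0.0
grasp_force: 0.0
```

```bash
python3 sc.py
```

```text
top [[0.7783, -0.308], [0.7889, -0.3216], [0.7825, -0.3264], [0.772, -0.3128]] [ 0.7804 -0.3172] len 0.0173 yaw 127.8 13.65625
scene [[0.5948, -0.0577], [0.5642, -0.064], [0.5634, 0.0204], [0.5934, 0.0259]] [ 0.579  -0.0189] len 0.0840 yaw 90.8 108.34375
```

>>> {"api": "apply_moves", "payload": {"increments": [[[0, -1.5, 0, 0, 0, 0], [0, -3, 0, 0, 0, 0], [-4, -3, 0, 0, 0, 0], [-8, -3, 0, 0, 0, 0], [-12, -3, 0, 0, 0, 0]]]}}

```text
t: 13.95
tcp_pos: [0.5135, -0.1109, -0.0137]
orientation: [180.0, 0.0, 85.1]
wrist_force: [-0.2, -0.4, -0.1]
width: -0.002
grasp_force: 0.0
```

```bash
python3 sc.py; python3 look.py l5 v
```

```text
top [[0.5614, 0.0195], [0.5914, 0.0176], [0.5869, -0.0577], [0.5567, -0.0555]] [ 0.5741 -0.019 ] len 0.0753 yaw 86.5 310.0625
scene [[0.5879, -0.0599], [0.5546, -0.063], [0.5629, 0.0212], [0.5953, 0.0236]] [ 0.5752 -0.0195] len 0.0842 yaw 84.6 194.15625
[[0.5615, 0.0196], [0.5916, 0.0176], [0.5868, -0.0581], [0.5566, -0.0558]] 310.1875
len 0.07566483204772108 yaw 86.3563145793144 centre [ 0.57411867 -0.01918276]
rel stub: fwd -0.0876 right -0.0011
mach [0.6127 0.2074]
mach [0.5955 0.0522]
mach [0.4289 0.0665]
mach [0.4088 0.081 ]
mach [0.4172 0.2252]
[ 0.51361787 -0.11140595 -0.01381678] [-0.11657401  0.80687972 -0.16412458]
```

View pics/l5.png

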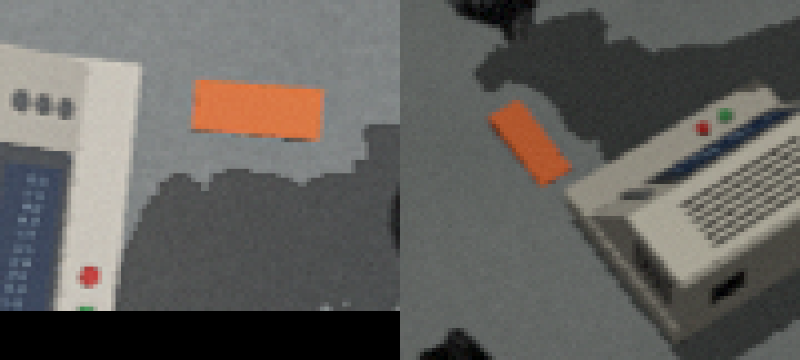

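Wedge: yaw 86.4°, only 1 mm off the stub line, thin end towards the stub (panel (193,105)). Now push it from behind.

>>> {"api": "apply_moves", "payload": {"increments": [[[0, 2, 0, 0, 0, 0], [0, 4, 0, 0, 0, 0], [0, 5.25, 0, 0, 0, 0], [1.5, 5.25, 0, 0, 0, 0], [3, 5.25, 0, 0, 0, 0]]]}}

```text
t: 14.57
tcp_pos: [0.5696, -0.0836, -0.014]
orientation: [180.0, -0.0, 85.0]
wrist_force: [-0.4, 0.7, -0.3]
width: -0.006
grasp_force: 0.0
```

>>> {"api": "apply_moves", "payload": {"increments": [[[0.8, 0, 0, 0, 0, 0], [1.6, 0, 0, 0, 0, 0], [2.4, 0, 0, 0, 0, 0], [3.2, 0, 0, 0, 0, 0], [4.0, 0, 0, 0, 0, 0]]]}}

```text
t: 14.98
tcp_pos: [0.5722, -0.0444, -0.0139]
orientation: [-180.0, 0.0, 85.0]
wrist_force: [0.2, 0.0, 0.3]
width: 0.001
grasp_force: 0.0
```

```bash
python3 sc.py; python3 look.py l6
```

```text
top [[0.5653, 0.0412], [0.595, 0.0388], [0.59, -0.0242], [0.5602, -0.0216]] [0.5776 0.0086] len 0.0631 yaw 85.4 241.40625
scene [[0.5896, -0.0359], [0.5573, -0.0376], [0.5676, 0.0427], [0.5991, 0.0437]] [0.5784 0.0032] len 0.0805 yaw 83.0 169.8125
[[0.5655, 0.0433], [0.5952, 0.0408], [0.5899, -0.0236], [0.5602, -0.0209]] 245.875
len 0.06448327447833437 yaw 85.31749522319956 centre [0.57772063 0.00989975]
rel stub: fwd -0.0583 right -0.0001
mach [0.6133 0.2068]
mach [0.5972 0.0624]
mach [0.4104 0.1455]
mach [0.4178 0.2253]
[ 0.57225013 -0.04521028 -0.01380747] [-0.87402831  0.0290456   0.67302441]
```

>>> {"api": "apply_moves", "payload": {"increments": [[[0.9, 0, 0, 0, 0, 0], [1.8, 0, 0, 0, 0, 0], [2.7, 0, 0, 0, 0, 0], [3.4, 0, 0, 0, 0, 0], [4.0, 0, 0, 0, 0, 0]]]}}

```text
t: 15.6
tcp_pos: [0.5758, -0.0043, -0.0139]
orientation: [-180.0, -0.0, 85.0]
wrist_force: [-0.4, -0.8, -0.3]
width: 0.001
grasp_force: 0.1
```

>>> {"api": "apply_moves", "payload": {"increments": [[[0.1, 0, 0, 0, 0, 0], [0.2, 0, 0, 0, 0, 0], [0.3, 0, 0, 0, 0, 0], [0.3, 0, 0, 0, 0, 0]]]}}

```text
t: 15.93
tcp_pos: [0.576, -0.0024, -0.0139]
orientation: [-180.0, 0.0, 85.0]
wrist_force: [0.1, 0.0, 0.0]
width: 0.002
grasp_force: 0.0
```

```bash
python3 sc.py; python3 look.py l6
```

```text
top [[0.566, 0.0518], [0.5956, 0.0501], [0.5944, 0.0275], [0.5647, 0.0293]] [0.5802 0.0396] len 0.0226 yaw 86.8 87.375
scene [[0.5925, 0.0045], [0.5605, 0.0031], [0.5707, 0.0829], [0.602, 0.0837]] [0.5814 0.0436] len 0.0802 yaw 83.0 90.40625
[[0.5661, 0.0523], [0.5957, 0.0505], [0.5943, 0.0268], [0.5647, 0.0287]] 87.40625
len 0.023667967129081247 yaw 86.64958362690089 centre [0.58020786 0.03956323]
rel stub: fwd -0.0286 right -0.0002
mach [0.6133 0.2061]
mach [0.6057 0.1289]
mach [0.4744 0.15  ]
mach [0.4127 0.1788]
mach [0.4184 0.2259]
[ 0.5759871  -0.00267341 -0.01390437] [-1.28164091 -0.57870225  0.20965356]
```

>>> {"api": "apply_moves", "payload": {"increments": [[[0.1, 0, 0, 0, 0, 0], [0.2, 0, 0, 0, 0, 0], [0.2, 0, 0, 0, 0, 0]]]}}

```text
t: 16.38
tcp_pos: [0.5762, -0.0003, -0.0139]
orientation: [180.0, -0.0, 85.0]
wrist_force: [0.3, 0.2, -0.1]
width: -0.001
grasp_force: 0.0
```

>>> {"api": "apply_moves", "payload": {"increments": [[[0.05, 0, 0, 0, 0, 0], [0.1, 0, 0, 0, 0, 0], [0.1, 0, 0, 0, 0, 0]]]}}

```text
t: 16.63
tcp_pos: [0.5763, 0.0007, -0.0139]
orientation: [180.0, -0.0, 85.0]
wrist_force: [0.0, 0.3, 0.8]
width: 0.002
grasp_force: 0.0
```

>>> {"api": "apply_moves", "payload": {"increments": [[[0.05, 0, 0, 0, 0, 0], [0.1, 0, 0, 0, 0, 0], [0.1, 0, 0, 0, 0, 0]]]}}

```text
t: 16.88
tcp_pos: [0.5764, 0.0017, -0.0139]
orientation: [180.0, -0.0, 85.0]
wrist_force: [0.4, 0.6, 1.3]
width: -0.003
grasp_force: 0.0
```

>>> {"api": "apply_moves", "payload": {"increments": [[[0.05, 0, 0, 0, 0, 0], [0.1, 0, 0, 0, 0, 0], [0.1, 0, 0, 0, 0, 0]]]}}

```text
t: 17.13
tcp_pos: [0.5764, 0.0027, -0.0139]
orientation: [180.0, -0.0, 85.0]
wrist_force: [0.2, 0.7, -0.1]
width: -0.005
grasp_force: 0.0
```

>>> {"api": "apply_moves", "payload": {"increments": [[[0.05, 0, 0, 0, 0, 0], [0.1, 0, 0, 0, 0, 0], [0.1, 0, 0, 0, 0, 0]]]}}

```text
t: 17.38
tcp_pos: [0.5765, 0.0037, -0.0139]
orientation: [-180.0, -0.0, 85.0]
wrist_force: [0.4, 0.9, -0.1]
width: -0.002
grasp_force: 0.0
```

>>> {"api": "apply_moves", "payload": {"increments": [[[0.05, 0, 0, 0, 0, 0], [0.1, 0, 0, 0, 0, 0], [0.1, 0, 0, 0, 0, 0]]]}}

```text
t: 17.63
tcp_pos: [0.5766, 0.0044, -0.0139]
orientation: [-180.0, 0.0, 85.0]
wrist_force: [-0.4, -1.1, -0.1]
width: -0.001
grasp_force: 0.4
```

```bash
python3 - <<'E'
from h import *
F=[]
for i in range(6): imaging.get_image('top'); F.append(manip.get_obs()['wrist_force'])
print(np.mean(F,0),np.std(F,0))
E
python3 sc.py
```

```text
[-0.18941443 -1.31202743  0.19216626] [0.74614375 0.48146879 0.39289835]
top [[0.5661, 0.0522], [0.5954, 0.0504], [0.5946, 0.0373], [0.5653, 0.0393]] [0.5804 0.0448] len 0.0130 yaw 86.4 46.375
scene [[0.5915, 0.0103], [0.5604, 0.0103], [0.5736, 0.0898], [0.6039, 0.0893]] [0.5824 0.0499] len 0.0802 yaw 80.8 76.875
```

Contact with the stub: about 1.3 N and rising. From here I'll use 0.5 mm steps with averaged force.

>>> {"api": "apply_moves", "payload": {"increments": [[[0.03, 0, 0, 0, 0, 0], [0.05, 0, 0, 0, 0, 0], [0.05, 0, 0, 0, 0, 0]]]}}

```text
t: 18.28
tcp_pos: [0.5767, 0.0049, -0.0139]
orientation: [180.0, 0.0, 85.0]
wrist_force: [0.0, -2.2, -0.2]
width: 0.003
grasp_force: 1.0
```

```bash
cat > f.py <<'E'
from h import *
F=[]
for i in range(6): imaging.get_image('scene'); F.append(manip.get_obs()['wrist_force'])
print(np.round(np.mean(F,0),2),manip.get_obs()['tcp_pos'])
E
python3 f.py
```

```text
[-0.02 -2.21 -0.06] [ 0.57663935  0.00493373 -0.01388942]
```

>>> {"api": "apply_moves", "payload": {"increments": [[[0.03, 0, 0, 0, 0, 0], [0.05, 0, 0, 0, 0, 0], [0.05, 0, 0, 0, 0, 0]]]}}

```text
t: 18.83
tcp_pos: [0.5767, 0.0053, -0.0139]
orientation: [-180.0, 0.0, 85.0]
wrist_force: [-0.5, -2.8, 0.1]
width: 0.001
grasp_force: 1.5
```

```bash
python3 f.py
```

```text
[-0.34 -2.77  0.08] [ 0.57669868  0.00540358 -0.013887  ]
```

>>> {"api": "apply_moves", "payload": {"increments": [[[0.03, 0, 0, 0, 0, 0], [0.05, 0, 0, 0, 0, 0], [0.05, 0, 0, 0, 0, 0]]]}}

```text
t: 19.38
tcp_pos: [0.5767, 0.0058, -0.0139]
orientation: [-180.0, 0.0, 85.0]
wrist_force: [-0.4, -3.9, 1.1]
width: 0.003
grasp_force: 2.2
```

```bash
python3 f.py
```

```text
[-0.26 -4.59  0.02] [ 0.57675523  0.00594662 -0.0138819 ]
```

>>> {"api": "apply_moves", "payload": {"increments": [[[0.03, 0, 0, 0, 0, 0], [0.05, 0, 0, 0, 0, 0], [0.05, 0, 0, 0, 0, 0]]]}}

```text
t: 19.93
tcp_pos: [0.5768, 0.0066, -0.0139]
orientation: [180.0, -0.0, 85.0]
wrist_force: [-0.4, -5.0, 0.0]
width: -0.001
grasp_force: 2.2
```

```bash
python3 f.py; python3 sc.py; python3 look.py l7 | grep mach
```

```text
[-0.42 -4.32  0.17] [ 0.57684701  0.00664048 -0.01387275]
top [[0.5673, 0.0524], [0.5959, 0.0505], [0.5953, 0.0405], [0.5667, 0.0424]] [0.5813 0.0464] len 0.0101 yaw 86.2 34.84375
scene [[0.593, 0.0132], [0.5614, 0.0121], [0.5718, 0.091], [0.6027, 0.0916]] [0.5822 0.052 ] len 0.0793 yaw 82.7 74.15625
mach [0.6133 0.2074]
mach [0.6056 0.1321]
mach [0.4465 0.1699]
mach [0.4126 0.1844]
mach [0.4178 0.2259]
```

It's seated at about 4.5 N, on the plateau. I'll withdraw straight back and rise, then check.

>>> {"api": "apply_moves", "payload": {"increments": [[[-0.5, 0, 0, 0, 0, 0], [-2, 0, 0, 0, 0, 0], [-4, 0, 0, 0, 0, 0], [-7, 0, -2, 0, 0, 0], [-10, 0, -5, 0, 0, 0]]]}}

```text
t: 20.85
tcp_pos: [0.5646, -0.0903, 0.0319]
orientation: [-179.5, -0.3, 85.1]
wrist_force: [-0.3, -0.2, 0.9]
width: -0.004
grasp_force: 0.0
```

>>> {"api": "apply_moves", "payload": {"increments": [[[-2, 0, -3, 0, 0, 0], [-4, 0, -6, 0, 0, 0], [-4, 0, -6, 0, 0, 0]]]}}

```text
t: 21.1
tcp_pos: [0.5692, -0.1363, 0.1036]
orientation: [179.2, 0.1, 84.8]
wrist_force: [1.0, -0.2, 0.2]
width: 0.002
grasp_force: 0.0
```

```bash
python3 sc.py; python3 look.py l8 v
```

```text
top [[0.5668, 0.0533], [0.5964, 0.0508], [0.5933, 0.0146], [0.5637, 0.0173]] [0.5801 0.034 ] len 0.0362 yaw 85.1 141.65625
scene [[0.5952, 0.0123], [0.5619, 0.0099], [0.57, 0.0901], [0.6024, 0.0919]] [0.5824 0.0511] len 0.0803 yaw 84.5 82.15625
[[0.5667, 0.0535], [0.5965, 0.0507], [0.5932, 0.0148], [0.5634, 0.0177]] 141.0
len 0.03599495345645743 yaw 84.70052060765057 centre [0.57994252 0.0341441 ]
rel stub: fwd -0.0340 right 0.0000
mach [0.614  0.2068]
mach [0.5939 0.0407]
mach [0.5659 0.0401]
mach [0.463  0.0768]
mach [0.412  0.1049]
mach [0.4101 0.1599]
mach [0.4172 0.2259]
[ 0.56415678 -0.13103611  0.09456631] [-0.18829931  0.17149812  0.03938397]
```

View pics/l8.png

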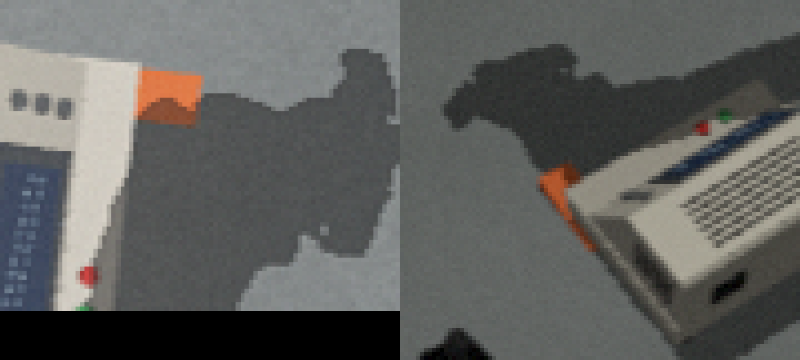

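The wedge sits square under the corner ((170,97) in the top panel) and the machine is in place. Now the press check.

>>> {"api": "apply_moves", "payload": {"increments": [[[4, 0, 0, 0, 0, 0], [8, 0.1, 0, 0, 0, 0], [12, 0.1, 0, 0, 0, 0], [16, 0.1, 0, 0, 0, 0], [19.9, 0.1, 0, 0, 0, 0]]]}}

```text
t: 21.72
tcp_pos: [0.5809, 0.0692, 0.0931]
orientation: [-179.7, -0.1, 85.1]
wrist_force: [1.0, -0.2, 0.0]
width: -0.001
grasp_force: 0.0
```

>>> {"api": "apply_moves", "payload": {"increments": [[[0, 0, 1.5, 0, 0, 0], [0, 0, 3, 0, 0, 0], [0, 0, 4.5, 0, 0, 0], [0, 0, 5.0, 0, 0, 0], [0, 0, 5.0, 0, 0, 0]]]}}

```text
t: 22.13
tcp_pos: [0.5795, 0.0671, 0.0415]
orientation: [-179.6, -0.0, 85.1]
wrist_force: [0.7, -0.3, -1.1]
width: -0.002
grasp_force: 0.0
```

```bash
python3 f.py
```

```text
[ 0.13  0.03 -0.09] [0.58391209 0.06566923 0.04684135]
```

>>> {"api": "apply_moves", "payload": {"increments": [[[0.1, 0, 0.4, 0, 0, 0], [0.1, 0, 0.8, 0, 0, 0], [0.1, 0, 1.2, 0, 0, 0], [0.1, 0, 1.3, 0, 0, 0], [0.1, 0, 1.3, 0, 0, 0]]]}}

```text
t: 22.85
tcp_pos: [0.5823, 0.0668, 0.0316]
orientation: [-179.9, 0.0, 85.0]
wrist_force: [-1.0, -1.0, 0.5]
width: -0.004
grasp_force: 0.0
```

>>> {"api": "apply_moves", "payload": {"increments": [[[0, 0, 0.1, 0, 0, 0], [0, 0, 0.2, 0, 0, 0], [0, 0, 0.2, 0, 0, 0]]]}}

```text
t: 23.1
tcp_pos: [0.583, 0.0668, 0.0304]
orientation: [-180.0, 0.0, 85.0]
wrist_force: [0.9, 0.4, 0.6]
width: -0.002
grasp_force: 0.0
```

>>> {"api": "apply_moves", "payload": {"increments": [[[0, 0, 0.1, 0, 0, 0], [0, 0, 0.1, 0, 0, 0]]]}}

```text
t: 23.27
tcp_pos: [0.5831, 0.0668, 0.0295]
orientation: [180.0, 0.0, 85.0]
wrist_force: [-0.9, -0.3, 0.6]
width: 0.001
grasp_force: 0.0
```

>>> {"api": "apply_moves", "payload": {"increments": [[[0, 0, 0.1, 0, 0, 0], [0, 0, 0.1, 0, 0, 0]]]}}

```text
t: 23.43
tcp_pos: [0.583, 0.0668, 0.0285]
orientation: [-180.0, 0.0, 85.0]
wrist_force: [-0.1, 0.1, 0.5]
width: 0.001
grasp_force: 0.0
```

>>> {"api": "apply_moves", "payload": {"increments": [[[0, 0, 0.1, 0, 0, 0], [0, 0, 0.1, 0, 0, 0]]]}}

```text
t: 23.6
tcp_pos: [0.583, 0.0668, 0.0274]
orientation: [-180.0, 0.0, 85.0]
wrist_force: [1.0, 0.6, -0.3]
width: -0.006
grasp_force: 0.0
```

>>> {"api": "apply_moves", "payload": {"increments": [[[0, 0, 0.1, 0, 0, 0], [0, 0, 0.1, 0, 0, 0]]]}}

```text
t: 23.77
tcp_pos: [0.5832, 0.0668, 0.0269]
orientation: [180.0, -0.0, 85.0]
wrist_force: [-1.2, 0.5, 1.6]
width: 0.002
grasp_force: 0.9
```

>>> {"api": "apply_moves", "payload": {"increments": [[[0, 0, 0.05, 0, 0, 0], [0, 0, 0.05, 0, 0, 0]]]}}

```text
t: 23.93
tcp_pos: [0.5832, 0.0668, 0.0269]
orientation: [180.0, -0.0, 85.0]
wrist_force: [-1.3, -0.6, 4.1]
width: -0.001
grasp_force: 2.3
```

```bash
python3 f.py
```

```text
[-2.07 -0.01  5.37] [0.58324954 0.06679359 0.02687528]
```

The corner holds 5.4 N with no measurable give (z stays at 0.0269). I'll lift off and check.

>>> {"api": "apply_moves", "payload": {"increments": [[[0, 0, -0.2, 0, 0, 0], [0, 0, -1, 0, 0, 0], [0, 0, -3, 0, 0, 0], [0, 0, -6, 0, 0, 0], [0, 0, -9, 0, 0, 0]]]}}

```text
t: 24.65
tcp_pos: [0.5818, 0.0668, 0.1155]
orientation: [-179.8, 0.0, 85.0]
wrist_force: [1.6, -0.7, 0.8]
width: 0.003
grasp_force: 0.0
```

>>> {"api": "apply_moves", "payload": {"increments": [[[-4, 0, -1, 0, 0, 0], [-8, 0, -2, 0, 0, 0], [-12, 0, -2, 0, 0, 0], [-16, 0, -2, 0, 0, 0], [-20, 0, -2, 0, 0, 0]]]}}

```text
t: 25.07
tcp_pos: [0.5656, -0.1342, 0.1368]
orientation: [179.9, 0.0, 85.0]
wrist_force: [0.7, -0.9, -0.3]
width: -0.003
grasp_force: 0.0
```

>>> {"api": "apply_moves", "payload": {"increments": [[[-4, 0, 0, 0, 0, 0], [-4, 0, 0, 0, 0, 0], [-4, 0, 0, 0, 0, 0]]]}}

```text
t: 25.32
tcp_pos: [0.5617, -0.1747, 0.1359]
orientation: [-180.0, -0.0, 84.7]
wrist_force: [0.1, 0.0, 1.4]
width: -0.003
grasp_force: 0.0
```

```bash
python3 sc.py; python3 look.py l9|grep mach; python3 f.py
```

```text
top [[0.5662, 0.0534], [0.5964, 0.0508], [0.5933, 0.0148], [0.5631, 0.0175]] [0.5797 0.0341] len 0.0361 yaw 85.1 144.5625
scene [[0.5952, 0.0127], [0.5601, 0.0102], [0.5681, 0.09], [0.6024, 0.0919]] [0.5815 0.0512] len 0.0799 yaw 84.5 86.5
mach [0.6126 0.2086]
mach [0.5939 0.0407]
mach [0.5621 0.04  ]
mach [0.4377 0.0654]
mach [0.4099 0.0835]
mach [0.4101 0.1599]
mach [0.4184 0.2265]
[-0.12 -0.24  0.35] [ 0.56229914 -0.17146038  0.13613674]
```

The wedge and machine haven't moved, and the arm is clear.

```bash
python3 -c "from bench import manip; print(manip.finish_job())"
```

```text
the job is handed in; nothing more can be done
None
```

The job is handed in: the wedge sits under the stub, seated at about 4.5 N with the machine within about 1 mm of its start, and the corner took a 5 N press without rocking.

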